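# Shut up the ring chest

## Task

The little ring chest on the jeweller's bench has been left open. With the fingertips, push both of its drawers fully home, then push its door shut over them until it lies flat against the front. Do not lift the chest or shove it out of its place, and leave the jar, the ring block and the torch beside it undisturbed.

Things in the scene. Friction and masses are not known exactly. Their poses are not given: they have to be found in the camera images.
- chest: Dark-wood ring chest, green panel and brass corners on top, loose on the bench, 2.1 to 3.1 kg; sizes in mm: 150 deep (x) x 230 wide (y) x 90 tall. Origin: centre of its underside. x points from its front (robot side) to its back: drawers go in along +x; y to its left side seen from the robot; z up. Drawer faces when home lie at x = -73; the top board starts at x = -59.
- drawer_left (a joint): How far the left drawer (chest's +y half) is out, m: 0 = fully home against its stop, at most 0.1. Slides along the chest's x axis (opens to -x), about 1 N of friction, stays where it is left.
- drawer_right (a joint): The same for the right drawer (chest's -y half).
- drawer_left_front (a point): Centre of the left drawer's outer front face, at y = +52.5 in the chest's frame, 56 above the bench; moves with the drawer. Front: pale wood, flat, flush brass plate, no handle, 101 wide, 12 thick, from 11 to 87 above the bench. Behind it an open tray of rings, lower than the front. Axes as the chest's. (Sizes in mm.)
- drawer_right_front (a point): The same point on the right drawer, at y = -52.5 in the chest's frame. (Sizes in mm.)
- door (a joint): Door angle, rad: 0 = shut flat on the front; grows as the free edge swings out towards the robot and on to the chest's left (pi/2: standing straight out along the chest's -x; limit 2.2). No spring or latch, about 0.04 N m of friction: stays where it is left. It would hit a drawer that is still out.
- door_hinge (a point): On the door's upright hinge axis at the chest's left front corner (chest x = -81.5, y = +116), 47 above the bench, mid-thickness of the door. Axes turn with the door: -y runs along it to the free edge, -x is the normal of its outer face (the one to push on to shut it), z up. (Sizes in mm.)
- door_edge (a point): Middle of the door's free edge, 229 from the hinge axis, 47 above the bench. Door: flat dark-wood panel 231 long, 12 thick, from 6 to 88 above the bench, flush brass plate near the free edge, no handle. (Sizes in mm.)
- gem_jar: Bystander: clear round jar with a white cap, 48 across, 36 tall, origin at the centre of its underside. (Sizes in mm.)
- ring_block: Bystander: pale wooden block 50 x 60 x 35 with three rings stuck in its top (about 58 tall in all), origin at the centre of its underside. (Sizes in mm.)
- torch: Bystander: upright black hand torch with brass neck and bent steel nozzle, foot 60 across, 155 tall, 0.35 kg, origin at the centre of its underside. (Sizes in mm.)

How it is judged:
On the way, in this order (a step that is already met when the one before it is completed fails the run):
1. both drawers are fully home, the door still open (value of joint each of drawer_left, drawer_right below 0.006 m and value of joint door above 0.3 rad), for 0.2 s.
2. the door is shut over them (value of joint each of drawer_left, drawer_right below 0.006 m and value of joint door below 0.05 rad), for 0.2 s.
At the end, for the whole second after the job is handed in: Both drawers within 6 mm of fully in, the door within 0.05 rad of shut, the chest at rest on the bench within 20 mm of where it stood (all of step 2 and linear speed of chest below 0.01 m/s and distance of chest from where it was at the start of the episode below 0.02 m); the robot touches nothing.
It fails at once if the chest is shoved more than 20 mm, lifted or tipped (distance of chest from where it was at the start of the episode above 0.02 m or height (world z) of chest above 0.01 m or angle between chest's own z axis and vertical above 0.08 rad).
It fails at once if the gem jar is moved more than 15 mm or tipped (distance of gem_jar from where it was at the start of the episode above 0.015 m or angle between gem_jar's own z axis and vertical above 0.25 rad).
It fails at once if the ring block is moved more than 15 mm or tipped (distance of ring_block from where it was at the start of the episode above 0.015 m or angle between ring_block's own z axis and vertical above 0.25 rad).
It fails at once if the torch is moved more than 15 mm or tipped (distance of torch from where it was at the start of the episode above 0.015 m or angle between torch's own z axis and vertical above 0.25 rad).
It also fails if it takes over 64 s, if anything falls off the work surface, if the arm or the gripper's body presses on something with over 40 N, if the wrist force passes 120 N, or if a joint passes its speed limit or range.

## Robot

A 6-joint arm with a two-finger parallel gripper is mounted at the origin on the work surface. World frame = base frame: x ahead of the robot, y to its left, z up, the work surface at z = 0. Lengths are in m, angles in rad, forces in N, time in s.
With the tool pointing down it reaches from about 0.35 to 0.925 m from the base axis. Payload 6.4 kg.
Tool frame: the origin (TCP) lies at the very end of the fingers, on their centre line; the grasp point (between the pads) lies manip.pinch_z behind it (manip.pinch_z is the distance from the TCP to the grasp point, in m); z points along the fingers, y is the line along which they close (so a half turn about z gives the same grasp; the last joint's range is limited). The gripper opens to 85 mm and grips with 20 to 120 N. Pads are 22 mm wide; open, the fingers measure 114 mm over their backs; the gripper's body (76 mm by 85 mm) begins 54 mm behind the grasp point. The pads swing forward as they close: fully open they stand 13 mm farther back than shut.
Start: joints at [1.163, 0.245, 1.558, -0, 1.339, -0.174], TCP at [0.151, 0.632, 0.197] pointing down, gripper open.
Joint ranges: [-3.13, 3.13], [-1.02, 2.26], [0.13, 2.54], [-0.95, 4.09], [0.21, 2.88], [-2.74, 2.74]. Speed limits (rad/s): [2.57, 2.57, 3.14, 3.14, 3.14, 3.14].

## Interface

Orientations are given as a unit quaternion [w, x, y, z].
In Python, from rig import manip gives the robot as it stands.
- The arm moves only by the tool step_arm, never from a script. Its arguments are lists of equal length, an entry for each row: "xyz": the shift along the tool's x, y, z in units of 25 mm (1.0 is 25 mm), a list of three; "rotation": the turn, a rotation vector about the tool's x, y, z in units of 6 degrees (1.0 is 6 degrees), a list of three; "claw": the opening, from 0 (shut) to 1 (fully open). In form: {"xyz": [[x, y, z], ...], "rotation": [[rx, ry, rz], ...], "claw": [claw, ...]}. A call has 1 to 10 rows; each row shifts and turns the commanded pose from where the row before left it, along the tool's axes as they then stand; what a row does not reach is not made up. A row lasts 1/12 s, in which the tool goes at most 41.7 mm and 7.16 degrees, less where a joint would pass 70% of its speed; a pose out of reach is approached as far as the arm can. A call is refused whole if a number of a shift passes 1 or a number of a turn 1, either way. A call with a gripper value outside its range is refused whole. The fingers move at their own pace and stop on an object; "newtons" is the grip in N (left out, the last holds). Time passes only in rows, so rows that do not move let the fingers close. It gives the time, the measured TCP pose, the force, the opening and the grip force at its end, in the units of the state.
- manip.sense(): the state, without advancing time (a new reading comes with each control period).
- manip.grab_frame(name): name is "scene" or "top" or "wrist"; returns the picture (400x640x3 uint8, blue, green, red); there is no depth.
- manip.camera_model(name): a dict with "vfov" (degrees; the focal length in pixels is half the picture's height over the tangent of half this angle, whatever the lens; pixels are square), "cx", "cy" (the principal point, pixels), "k1" (the pictures are not rectified: a ray, as slopes to the right and down, at radius r is drawn at 1 + k1 r^2 times it, then the intrinsics apply), "rvec" (rotation vector, rad) and "tvec" (3), from world to camera coordinates, as OpenCV has them; the wrist camera has in their place "tool_from_camera" (4x4, takes a point from camera to tool coordinates, whose origin is the TCP and whose axes are the flange's). Camera axes: x right, y down, z forward; pixel columns grow to the right and rows downward; lengths in m; the calibration is good to about 2 mm. A picture is of the moment at which its call begins: read the wrist's pose just before it. camera_model takes no time and is no camera call.
- manip.job_done(): hands the job in; it is judged then, once.
Trained networks look in the newest picture that a camera, given by its name, has taken for a name from the list of things; names that differ only in an ending like _2 or _b are one class to them, and where a whole thing is asked for, a point or a joint stands for the part that bears it (a point fixed in the world has none). Each returns a list of dicts, best first, with "p" (0 to 1); they miss things now and then, are a little off and sometimes report something else, mostly with a low value. They report only what shows in the picture. A call takes as long as a camera call.
- manip.spot_in(target, camera): "xy" ([column, row] in pixels, amid what is visible of it).
- manip.silhouettes(target, camera): "pixels" (400x640 bool, what is visible of it) and "xy" ([column, row] in pixels, amid what is visible of it).
The state is a dict: "clock": time; "joints": joint angles; "qd": joint speeds; "effort": joint torques, N m; "tcp_pos": TCP position; "tcp_rot": TCP orientation; "force": force on the tool from outside, world axes, zero at the start; "ft_torque": the same for the moment, N m; "finger_gap": opening from 0.0 (shut) to 1.0 (fully open); "grip_force": force on a finger pad.
Only numpy, scipy, OpenCV 4.12 (cv2) and the standard library are available. Lean on these libraries where they do the work, as an engineer would, in place of code of your own. Each camera call takes 0.05 s, during which the arm holds its last target. There are 200 camera calls.

## Working session

There is one attempt and no reset: what is moved stays moved. The work goes in short steps, Python scripts to look and compute and a tool call to move; the robot and the scene stay as the last step left them, time stands still between calls to the robot, and variables do not carry over. Pictures are saved under pics/ and viewed, at most 10 in all, crops included, and the job is handed in when it is done.

Besides the shell and the picture viewer there is one more tool, called by a JSON object that holds its "op" and its "data". step_arm: Moves the arm, as the interface text tells. Its arguments: {"type":"object","properties":{"xyz":{"type":"array"},"rotation":{"type":"array"},"claw":{"type":"array"},"newtons":{"type":"number"}},"required":["xyz","rotation","claw"]}

```bash
mkdir -p pics; ls; cat > h.py <<'E'
import numpy as np,cv2
from rig import manip
def K(c):
    m=manip.camera_model(c); f=200/np.tan(np.radians(m['vfov'])/2); return m,f
def w2p(c,P):
    m,f=K(c);R=cv2.Rodrigues(np.array(m['rvec'],float))[0]
    q=np.atleast_2d(P)@R.T+np.array(m['tvec']).ravel();s=q[:,:2]/q[:,2:];r2=(s**2).sum(1,keepdims=True)
    return s*(1+m['k1']*r2)*f+[m['cx'],m['cy']]
def p2w(c,uv,z):
    m,f=K(c);R=cv2.Rodrigues(np.array(m['rvec'],float))[0];t=np.array(m['tvec']).ravel()
    d=(np.atleast_2d(uv)-[m['cx'],m['cy']])/f;s=d.copy()
    for _ in range(20): s=d/(1+m['k1']*(s**2).sum(1,keepdims=True))
    r=np.c_[s,np.ones(len(s))]@R;o=-R.T@t
    return o+r*((z-o[2])/r[:,2])[:,None]
E
python3 - <<'E'
from h import *
a=manip.grab_frame('scene');b=manip.grab_frame('top')
cv2.imwrite('pics/a.png',a);cv2.imwrite('pics/b.png',b)
for n,z in [('chest',.09),('drawer_left_front',.087),('drawer_right_front',.087),('door_hinge',.088),('door_edge',.088),('door',.088),('gem_jar',.036),('ring_block',.04),('torch',.1)]:
    for r in manip.spot_in(n,'top')[:2]: print(n,round(r['p'],2),np.round(r['xy']),p2w('top',r['xy'],z).round(3))
s=manip.sense();print(s['clock'],s['tcp_pos'],s['tcp_rot'],s['finger_gap'],manip.pinch_z)
E
```

```text
pics
chest 0.91 [292. 186.] [[0.592 0.027 0.09 ]]
drawer_left_front 0.82 [287. 225.] [[0.51  0.034 0.087]]
drawer_right_front 0.72 [330. 207.] [[ 0.55  -0.054  0.087]]
door_hinge 0.75 [238. 267.] [[0.422 0.13  0.088]]
door_edge 0.83 [237. 265.] [[0.426 0.133 0.088]]
door 0.82 [238. 265.] [[0.427 0.131 0.088]]
door 0.73 [205. 194.] [[0.571 0.207 0.088]]
gem_jar 0.72 [285. 221.] [[0.521 0.045 0.036]]
gem_jar 0.64 [397. 164.] [[ 0.657 -0.202  0.036]]
ring_block 0.83 [204. 192.] [[0.58  0.227 0.04 ]]
ring_block 0.24 [237. 265.] [[0.422 0.145 0.04 ]]
torch 0.68 [407. 216.] [[ 0.537 -0.212  0.1  ]]
0.55 [0.15058996 0.63232283 0.19659725] [-2.36775361e-06  1.16634403e-01  9.93174917e-01  2.59131774e-06] 1.0010753457352446 0.0187
```

View pics/b.png

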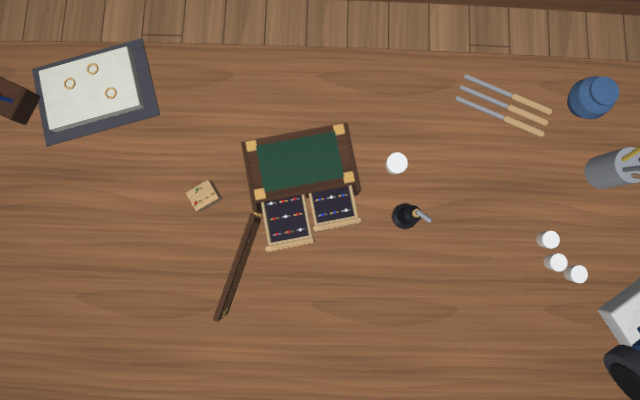

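View pics/a.png

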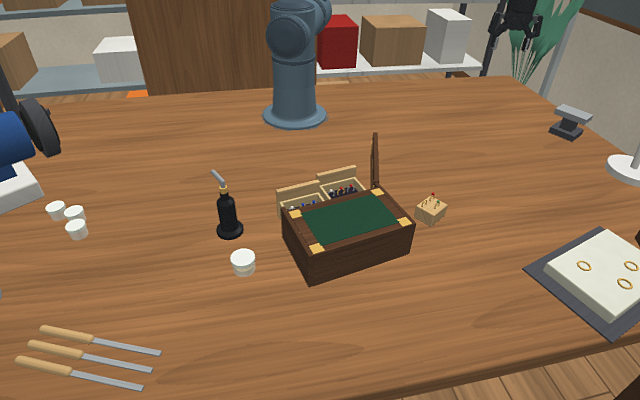

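The top view shows the chest's green top near (300,160), the two drawers out below it with fronts at about (290,243) and (337,224), and the door running from (257,214) to (218,318). The jar is at (397,163), the torch at (407,215) and the ring block at (203,195). I'll zoom in for accurate corners.

```bash
python3 - <<'E'
from h import *
b=cv2.imread('pics/b.png');c=cv2.resize(b[115:330,190:430],None,fx=2.75,fy=2.75,interpolation=cv2.INTER_CUBIC)
for i in range(190,430,20): cv2.putText(c,str(i),(int((i-190)*2.75),8),0,.3,(0,255,255));cv2.line(c,(int((i-190)*2.75),10),(int((i-190)*2.75),16),(0,255,255))
for i in range(120,330,20): cv2.putText(c,str(i)+'-',(0,int((i-115)*2.75)+3),0,.3,(0,255,255))
cv2.imwrite('pics/c.png',c)
E
```

```text
(no output)
```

View pics/c.png

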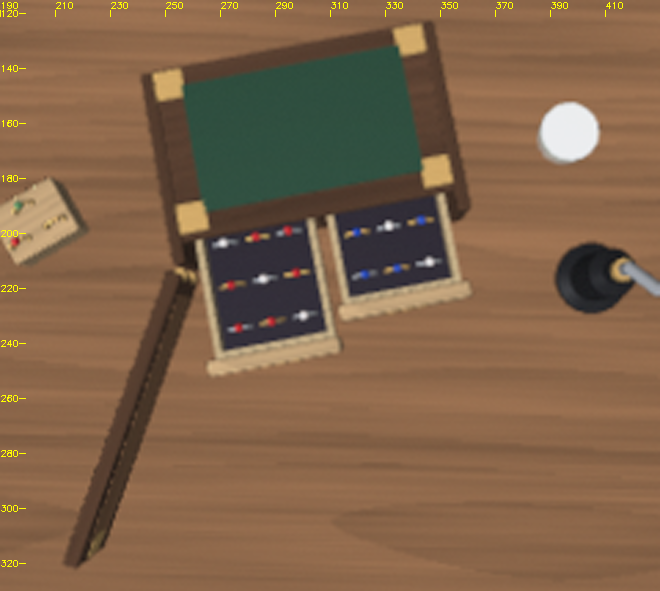

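The zoom shows clean corners for the chest top, the drawer fronts and the door top strip, running from about (255,213) to (217,320). The next step is fitting the poses.

```bash
python3 - <<'E'
from h import *
px=lambda l:np.array(l)/2.75+[190,115]
T=p2w('top',px([(142,75),(432,21),(466,213),(182,266)]),.09)[:,:2]
M=np.array([[75,115],[75,-115],[-75,-115],[-75,115]])/1000.
mc=T.mean(0);H=(M-M.mean(0)).T@(T-mc);U,S,V=np.linalg.svd(H);R=V.T@U.T
c=mc-R@M.mean(0);print('chest',c,np.arctan2(R[1,0],R[0,0]),'res',(T-(M@R.T+c)).round(4).tolist())
inv=lambda P:((P[:,:2]-c)@R).round(4)
D=p2w('top',px([(208,373),(340,350),(341,318),(470,293)]),.087);print('fronts w',D.round(3).tolist(),inv(D).tolist())
E_=p2w('top',px([(163,270),(65,562),(80,566),(190,275)]),.088);print('door w',E_.round(3).tolist(),inv(E_).tolist())
h=c+R@[-.0815,.116];print('hinge',h)
e=E_[1:3,:2].mean(0)-h;print('edge',E_[1:3,:2].mean(0),np.linalg.norm(e),'door ang', np.arctan2(*(( e@R)[[0,1]]*[-1,-1])))
s=manip.sense();print(s['joints'])
for n in ('torch','ring_block','gem_jar'):
  for r in manip.silhouettes(n,'top')[:2]:
    ys,xs=np.where(r['pixels']);print(n,r['p'],len(xs),r['xy'],p2w('top',r['xy'],.03).round(3))
E
```

```text
chest [0.63336991 0.00915916] 0.21931469110478682 res [[0.0006, -0.0012], [-0.0, 0.002], [-0.0021, 0.0054], [0.0015, -0.0062]]
fronts w [[0.457, 0.076, 0.087], [0.477, -0.022, 0.087], [0.501, -0.022, 0.087], [0.523, -0.119, 0.087]] [[-0.1573, 0.1038], [-0.1591, 0.0037], [-0.1358, -0.0015], [-0.1358, -0.1006]]
door w [[0.533, 0.113, 0.088], [0.316, 0.176, 0.088], [0.313, 0.165, 0.088], [0.53, 0.093, 0.088]] [[-0.075, 0.1235], [-0.2738, 0.2318], [-0.2787, 0.2214], [-0.0826, 0.1042]]
hinge [0.52858504 0.10464938]
edge [0.31448059 0.17020692] 0.22391629540585556 door ang 2.0872408138018654
[ 1.16288807e+00  2.45079120e-01  1.55781183e+00  6.18935608e-06
  1.33869809e+00 -1.74108726e-01]
torch 0.87 627 [406.1, 214.8] [[ 0.543 -0.225  0.03 ]]
torch 0.45 1716 [334.0, 207.6] [[ 0.555 -0.063  0.03 ]]
ring_block 0.73 738 [203.6, 194.6] [[0.575 0.229 0.03 ]]
gem_jar 0.79 366 [393.9, 161.9] [[ 0.662 -0.196  0.03 ]]
```

{"op": "step_arm", "data": {"xyz": [[-0.73,-0.98,0],[-0.73,-0.98,0],[-0.73,-0.98,0],[-0.73,-0.98,0],[-0.73,-0.98,0],[-0.73,-0.98,0],[-0.73,-0.98,0],[-0.73,-0.98,0],[-0.73,-0.98,0],[-0.73,-0.98,0]], "rotation": [[0,0,0],[0,0,0],[0,0,0],[0,0,0],[0,0,0],[0,0,0],[0,0,0],[0,0,0],[0,0,0],[0,0,0]], "claw": [0,0,0,0,0,0,0,0,0,0]}}

```text
clock: 1.53
tcp_pos: [0.2717, 0.3504, 0.1968]
tcp_rot: [0.0, 0.116, 0.993, 0.0]
force: [0.1, 0.6, -0.2]
finger_gap: 0.002
grip_force: 0.0
```

{"op": "step_arm", "data": {"xyz": [[-0.73,-0.98,0],[-0.73,-0.98,0],[-0.73,-0.98,0],[-0.73,-0.98,0],[-0.73,-0.98,0],[-0.73,-0.98,0],[-0.73,-0.98,0],[-0.73,-0.98,0],[-0.73,-0.98,0],[-0.73,-0.98,0]], "rotation": [[0,0,0],[0,0,0],[0,0,0],[0,0,0],[0,0,0],[0,0,0],[0,0,0],[0,0,0],[0,0,0],[0,0,0]], "claw": [0,0,0,0,0,0,0,0,0,0]}}

```text
clock: 2.37
tcp_pos: [0.3926, 0.0696, 0.197]
tcp_rot: [0.001, 0.117, 0.993, 0.0]
force: [0.2, -0.3, 0.2]
finger_gap: -0.003
grip_force: 0.0
```

{"op": "step_arm", "data": {"xyz": [[-0.73,-0.98,0],[-0.73,-0.98,0],[0,0,0],[0,0,0],[0,0,0],[0,0,0],[0,0,0],[0,0,0],[0,0,0]], "rotation": [[0,0,0],[0,0,0],[0,0,-0.9],[0,0,-0.9],[0,0,-0.9],[0,0,-0.9],[0,0,-0.73],[0,0,0],[0,0,0]], "claw": [0,0,0,0,0,0,0,0,0]}}

```text
clock: 3.12
tcp_pos: [0.4163, 0.015, 0.1967]
tcp_rot: [0.0, -0.109, 0.994, -0.0]
force: [-0.7, 0.4, -0.1]
finger_gap: -0.001
grip_force: 0.0
```

```bash
cat >> h.py <<'E'
from scipy.spatial.transform import Rotation as Ro
C=np.array([.6334,.0092]);A=.2193;RC=np.array([[np.cos(A),-np.sin(A)],[np.sin(A),np.cos(A)]])
def st():
    s=manip.sense();w,x,y,z=s['tcp_rot'];M=Ro.from_quat([x,y,z,w]).as_matrix();p=np.array(s['tcp_pos'])
    print('t',round(s['clock'],2),'tcp',p.round(4),'chestframe',((p[:2]-C)@RC).round(4),'pushyaw',np.arctan2(-M[1,0],-M[0,0]).round(3),'z',M[:,2].round(3),'F',np.round(s['force'],1),s['finger_gap'])
    return p,M
E
python3 - <<'E'
from h import *
st()
cv2.imwrite('pics/d.png',manip.grab_frame('top')[115:330,180:440].repeat(2,0).repeat(2,1))
E
```

```text
t 3.12 tcp [0.4163 0.015  0.1967] chestframe [-0.2106  0.0529] pushyaw 0.218 z [ 0. -0. -1.] F [-0.7  0.4 -0.1] -0.0009528358238098376
```

View pics/d.png

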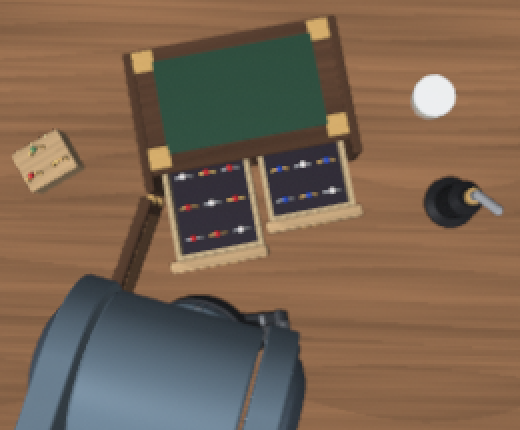

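The view is unchanged and the fingers sit in front of the left drawer, so I'll lower them and push.

{"op": "step_arm", "data": {"xyz": [[0,0,0.98],[0,0,0.98],[0,0,0.98],[0,0,0.98],[0,0,0.98],[0,0,0.98],[-0.5,0,0],[-0.5,0,0],[-0.5,0,0],[-0.3,0,0]], "rotation": [[0,0,0],[0,0,0],[0,0,0],[0,0,0],[0,0,0],[0,0,0],[0,0,0],[0,0,0],[0,0,0],[0,0,0]], "claw": [0,0,0,0,0,0,0,0,0,0]}}

```text
clock: 4.0
tcp_pos: [0.4609, 0.0249, 0.0495]
tcp_rot: [-0.0, -0.109, 0.994, 0.0]
force: [-0.9, -0.0, -0.2]
finger_gap: -0.002
grip_force: 0.6
```

{"op": "step_arm", "data": {"xyz": [[-0.35,0,0],[-0.35,0,0],[-0.35,0,0],[-0.35,0,0],[-0.35,0,0],[-0.35,0,0],[-0.3,0,0],[-0.2,0,0],[0,0,0]], "rotation": [[0,0,0],[0,0,0],[0,0,0],[0,0,0],[0,0,0],[0,0,0],[0,0,0],[0,0,0],[0,0,0]], "claw": [0,0,0,0,0,0,0,0,0]}}

```text
clock: 4.75
tcp_pos: [0.525, 0.0392, 0.0498]
tcp_rot: [0.001, -0.11, 0.994, 0.0]
force: [0.2, -0.7, 0.0]
finger_gap: -0.002
grip_force: 0.0
```

```bash
python3 -c "
from h import *
st()"
```

```text
t 4.75 tcp [0.525  0.0392 0.0498] chestframe [-0.0993  0.0528] pushyaw 0.22 z [ 0.001  0.    -1.   ] F [ 0.2 -0.7  0. ] -0.001553796848202749
```

{"op": "step_arm", "data": {"xyz": [[-0.1,0,0],[-0.1,0,0],[-0.1,0,0],[-0.1,0,0],[0,0,0]], "rotation": [[0,0,0],[0,0,0],[0,0,0],[0,0,0],[0,0,0]], "claw": [0,0,0,0,0]}}

```text
clock: 5.17
tcp_pos: [0.5339, 0.0412, 0.0497]
tcp_rot: [0.0, -0.11, 0.994, 0.0]
force: [0.1, -0.3, -0.8]
finger_gap: 0.001
grip_force: 0.1
```

{"op": "step_arm", "data": {"xyz": [[-0.06,0,0],[0,0,0]], "rotation": [[0,0,0],[0,0,0]], "claw": [0,0]}}

```text
clock: 5.33
tcp_pos: [0.535, 0.0415, 0.0497]
tcp_rot: [0.0, -0.11, 0.994, -0.0]
force: [-1.4, 0.0, 0.6]
finger_gap: 0.005
grip_force: 0.3
```

{"op": "step_arm", "data": {"xyz": [[-0.06,0,0],[0,0,0]], "rotation": [[0,0,0],[0,0,0]], "claw": [0,0]}}

```text
clock: 5.5
tcp_pos: [0.5365, 0.0418, 0.0497]
tcp_rot: [0.0, -0.11, 0.994, 0.0]
force: [-0.4, 0.5, 0.3]
finger_gap: 0.003
grip_force: 0.3
```

```bash
python3 - <<'E'
from h import *
st()
w=manip.grab_frame('wrist');cv2.imwrite('pics/e.png',w);cv2.imwrite('pics/f.png',manip.grab_frame('scene')[110:310,200:480].repeat(2,0).repeat(2,1))
E
```

```text
t 5.5 tcp [0.5365 0.0418 0.0497] chestframe [-0.0875  0.0529] pushyaw 0.22 z [ 0.  0. -1.] F [-0.4  0.5  0.3] 0.0029435566457147225
```

View pics/f.png

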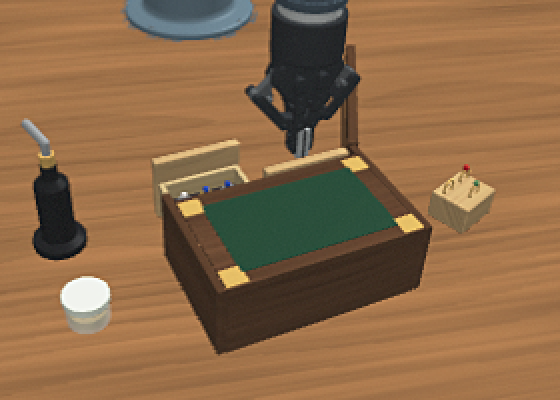

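The left drawer is nearly home, with the fingertips on its front and nothing else disturbed. I'll creep to the stop.

{"op": "step_arm", "data": {"xyz": [[-0.06,0,0],[0,0,0]], "rotation": [[0,0,0],[0,0,0]], "claw": [0,0]}}

```text
clock: 5.77
tcp_pos: [0.538, 0.0421, 0.0497]
tcp_rot: [0.0, -0.11, 0.994, -0.0]
force: [-0.0, 0.1, 0.0]
finger_gap: -0.004
grip_force: 0.3
```

{"op": "step_arm", "data": {"xyz": [[-0.06,0,0],[0,0,0]], "rotation": [[0,0,0],[0,0,0]], "claw": [0,0]}}

```text
clock: 5.93
tcp_pos: [0.5395, 0.0425, 0.0496]
tcp_rot: [0.0, -0.11, 0.994, 0.0]
force: [-0.2, 0.3, 0.7]
finger_gap: 0.001
grip_force: 0.3
```

{"op": "step_arm", "data": {"xyz": [[-0.04,0,0],[0,0,0]], "rotation": [[0,0,0],[0,0,0]], "claw": [0,0]}}

```text
clock: 6.1
tcp_pos: [0.5404, 0.0426, 0.0496]
tcp_rot: [0.0, -0.11, 0.994, -0.0]
force: [0.4, -0.8, 0.0]
finger_gap: 0.003
grip_force: 0.4
```

{"op": "step_arm", "data": {"xyz": [[-0.05,0,0],[0,0,0]], "rotation": [[0,0,0],[0,0,0]], "claw": [0,0]}}

```text
clock: 6.27
tcp_pos: [0.5416, 0.0429, 0.0496]
tcp_rot: [0.0, -0.11, 0.994, 0.0]
force: [-1.0, 0.2, -0.1]
finger_gap: 0.004
grip_force: 0.4
```

{"op": "step_arm", "data": {"xyz": [[-0.05,0,0],[0,0,0]], "rotation": [[0,0,0],[0,0,0]], "claw": [0,0]}}

```text
clock: 6.43
tcp_pos: [0.5428, 0.0432, 0.0496]
tcp_rot: [0.0, -0.11, 0.994, -0.0]
force: [-0.4, 0.0, 1.5]
finger_gap: 0.002
grip_force: 0.5
```

```bash
python3 - <<'E'
from h import *
st()
w=manip.grab_frame('wrist');s=manip.grab_frame('scene');s=s[165:225,270:420]
s=cv2.resize(s,(640,256),interpolation=cv2.INTER_CUBIC);cv2.imwrite('pics/g.png',np.r_[w[:340],s])
E
```

```text
t 6.43 tcp [0.5428 0.0432 0.0496] chestframe [-0.081   0.0529] pushyaw 0.22 z [ 0. -0. -1.] F [-0.4  0.   1.5] 0.00221914202828374
```

View pics/g.png

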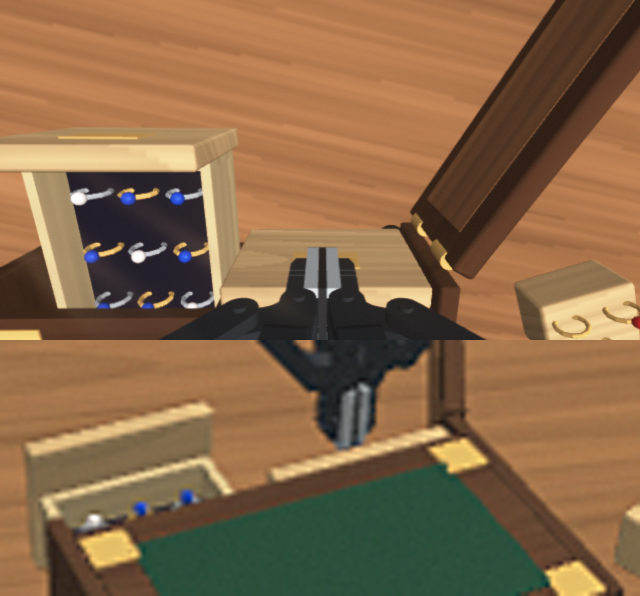

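The wrist view shows the left front (220–430, 230–310) at, or a few mm short of, the end of the side wall. The contact force is still only drawer friction, so I'll keep creeping.

{"op": "step_arm", "data": {"xyz": [[-0.05,0,0],[0,0,0]], "rotation": [[0,0,0],[0,0,0]], "claw": [0,0]}}

```text
clock: 6.7
tcp_pos: [0.543, 0.0433, 0.0494]
tcp_rot: [-0.001, -0.11, 0.994, -0.0]
force: [-5.8, -0.4, 3.7]
finger_gap: -0.001
grip_force: 3.2
```

{"op": "step_arm", "data": {"xyz": [[-0.05,0,0],[0,0,0]], "rotation": [[0,0,0],[0,0,0]], "claw": [0,0]}}

```text
clock: 6.87
tcp_pos: [0.543, 0.0433, 0.0494]
tcp_rot: [-0.003, -0.11, 0.994, -0.0]
force: [-9.4, -3.3, 5.7]
finger_gap: -0.002
grip_force: 5.9
```

{"op": "step_arm", "data": {"xyz": [[-0.05,0,0],[0,0,0]], "rotation": [[0,0,0],[0,0,0]], "claw": [0,0]}}

```text
clock: 7.03
tcp_pos: [0.5431, 0.0434, 0.0493]
tcp_rot: [-0.005, -0.11, 0.994, -0.0]
force: [-13.9, -5.1, 10.3]
finger_gap: 0.002
grip_force: 8.8
```

The stop is reached: the force rose with no motion at TCP chest x of about -0.081. Next is the right drawer.

{"op": "step_arm", "data": {"xyz": [[1,0,0],[1,0,0],[1,0,0],[1,0,0],[0,-0.84,0],[0,-0.84,0],[0,-0.84,0],[0,-0.84,0],[0,-0.84,0],[0,0,0]], "rotation": [[0,0,0],[0,0,0],[0,0,0],[0,0,0],[0,0,0],[0,0,0],[0,0,0],[0,0,0],[0,0,0],[0,0,0]], "claw": [0,0,0,0,0,0,0,0,0,0]}}

```text
clock: 7.87
tcp_pos: [0.4732, -0.0833, 0.0503]
tcp_rot: [0.001, -0.108, 0.994, -0.001]
force: [-0.3, 0.4, -0.2]
finger_gap: -0.002
grip_force: 0.0
```

{"op": "step_arm", "data": {"xyz": [[-0.4,0,0],[-0.4,0,0],[-0.4,0,0],[-0.35,0,0],[-0.35,0,0],[-0.35,0,0],[-0.35,0,0],[-0.35,0,0],[-0.25,0,0],[0,0,0]], "rotation": [[0,0,0],[0,0,0],[0,0,0],[0,0,0],[0,0,0],[0,0,0],[0,0,0],[0,0,0],[0,0,0],[0,0,0]], "claw": [0,0,0,0,0,0,0,0,0,0]}}

```text
clock: 8.7
tcp_pos: [0.5512, -0.0627, 0.0498]
tcp_rot: [0.001, -0.11, 0.994, -0.0]
force: [0.2, 0.1, 0.2]
finger_gap: 0.004
grip_force: 0.0
```

```bash
python3 -c "
from h import *
st()"
```

```text
t 8.7 tcp [ 0.5512 -0.0627  0.0498] chestframe [-0.0959 -0.0522] pushyaw 0.22 z [ 0.001 -0.    -1.   ] F [0.2 0.1 0.2] 0.003762562544988223
```

{"op": "step_arm", "data": {"xyz": [[-0.12,0,0],[-0.12,0,0],[-0.12,0,0],[-0.1,0,0],[-0.06,0,0],[-0.06,0,0],[0,0,0]], "rotation": [[0,0,0],[0,0,0],[0,0,0],[0,0,0],[0,0,0],[0,0,0],[0,0,0]], "claw": [0,0,0,0,0,0,0]}}

```text
clock: 9.28
tcp_pos: [0.5641, -0.0597, 0.0496]
tcp_rot: [0.0, -0.11, 0.994, -0.0]
force: [-0.7, -1.1, 0.6]
finger_gap: -0.002
grip_force: 0.1
```

{"op": "step_arm", "data": {"xyz": [[-0.05,0,0],[-0.05,0,0],[0,0,0]], "rotation": [[0,0,0],[0,0,0],[0,0,0]], "claw": [0,0,0]}}

```text
clock: 9.53
tcp_pos: [0.5657, -0.0593, 0.0495]
tcp_rot: [-0.001, -0.11, 0.994, -0.0]
force: [-3.6, -2.5, 1.7]
finger_gap: 0.0
grip_force: 2.2
```

```bash
python3 -c "
from h import *
st()"
```

```text
t 9.53 tcp [ 0.5657 -0.0593  0.0495] chestframe [-0.081  -0.0521] pushyaw 0.22 z [-0.002 -0.    -1.   ] F [-3.6 -2.5  1.7] 0.00024346564934825092
```

{"op": "step_arm", "data": {"xyz": [[-0.05,0,0],[0,0,0],[0.9,0,0],[1,0,0],[1,0,0],[1,0,0],[0,0,-0.9],[0,0,-1],[0,0,-1],[0,0,-1]], "rotation": [[0,0,0],[0,0,0],[0,0,0],[0,0,0],[0,0,0],[0,0,0],[0,0,0],[0,0,0],[0,0,0],[0,0,0]], "claw": [0,0,0,0,0,0,0,0,0,0]}}

```text
clock: 10.37
tcp_pos: [0.4726, -0.0801, 0.1484]
tcp_rot: [0.001, -0.109, 0.994, -0.0]
force: [-0.2, -0.4, 0.7]
finger_gap: -0.0
grip_force: 0.0
```

{"op": "step_arm", "data": {"xyz": [[0,0,-1],[0,0,-0.4],[0.1,1,0],[0.1,1,0],[0.1,1,0],[0.1,1,0],[0.1,1,0],[0.1,1,0],[0.1,1,0],[0.1,1,0]], "rotation": [[0,0,0],[0,0,0],[0,0,0],[0,0,0],[0,0,0],[0,0,0],[0,0,0],[0,0,0],[0,0,0],[0,0,0]], "claw": [0,0,0,0,0,0,0,0,0,0]}}

```text
clock: 11.2
tcp_pos: [0.4087, 0.112, 0.1815]
tcp_rot: [0.0, -0.109, 0.994, 0.0]
force: [0.3, 0.3, -1.0]
finger_gap: -0.003
grip_force: 0.0
```

{"op": "step_arm", "data": {"xyz": [[0,1,0],[0,1,0],[0,1,0],[0,1,0],[0,0.2,0],[0,0,0],[0,0,0],[0,0,0],[0,0,0],[0,0,0]], "rotation": [[0,0,0],[0,0,0],[0,0,0],[0,0,0],[0,0,1],[0,0,1],[0,0,1],[0,0,1],[0,0,1],[0,0,1]], "claw": [0,0,0,0,0,0,0,0,0,0]}}

```text
clock: 12.03
tcp_pos: [0.3862, 0.2134, 0.1813]
tcp_rot: [-0.0, 0.205, 0.979, 0.0]
force: [-0.2, -0.4, -0.9]
finger_gap: -0.002
grip_force: 0.0
```

{"op": "step_arm", "data": {"xyz": [[0,0,0],[0,0,0],[0,0,0],[0,0,0],[0,0,0],[0,0,0],[0,0,0],[0,0,0],[0,0,0],[0,0,0]], "rotation": [[0,0,1],[0,0,1],[0,0,1],[0,0,1],[0,0,1],[0,0,1],[0,0,1],[0,0,1],[0,0,1],[0,0,1]], "claw": [0,0,0,0,0,0,0,0,0,0]}}

```text
clock: 12.87
tcp_pos: [0.3862, 0.2134, 0.1813]
tcp_rot: [-0.0, 0.667, 0.745, 0.0]
force: [-0.0, 0.3, 1.2]
finger_gap: 0.003
grip_force: 0.0
```

{"op": "step_arm", "data": {"xyz": [[0,0,0],[0,0,0],[0,0,0],[0,0,0],[0,0,0]], "rotation": [[0,0,1],[0,0,1],[0,0,1],[0,0,0.85],[0,0,0]], "claw": [0,0,0,0,0]}}

```text
clock: 13.28
tcp_pos: [0.3862, 0.2133, 0.1814]
tcp_rot: [-0.0, 0.802, 0.598, -0.0]
force: [0.9, -0.7, -0.3]
finger_gap: 0.003
grip_force: 0.0
```

```bash
python3 - <<'E'
from h import *
st();print(manip.sense()['joints'])
w=manip.grab_frame('wrist');s=manip.grab_frame('scene');s=s[120:270,220:480]
s=cv2.resize(s,(520,300),interpolation=cv2.INTER_CUBIC);w=cv2.resize(w,(520,300));cv2.imwrite('pics/i.png',np.r_[w,s])
E
```

```text
t 13.28 tcp [0.3862 0.2133 0.1814] chestframe [-0.1968  0.253 ] pushyaw -1.86 z [-0.  0. -1.] F [ 0.9 -0.7 -0.3] 0.002724652451809992
[ 2.46349499e-01 -2.56046586e-01  2.08522117e+00  3.92688125e-04
  1.31276489e+00  5.35904844e-01]
```

View pics/i.png

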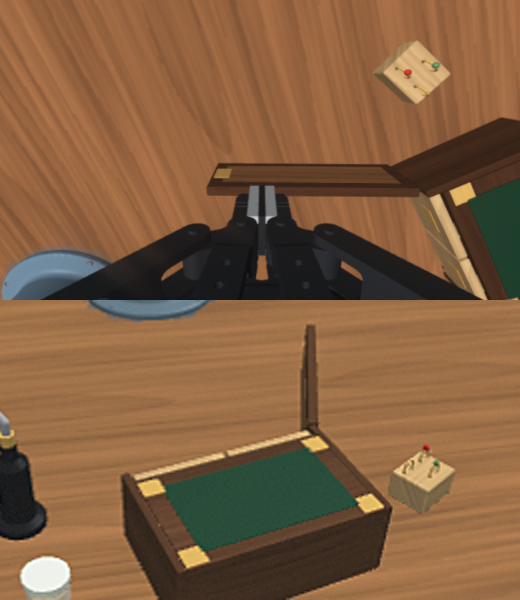

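Both drawers are home (scene view: fronts flush along the chest front), and the fingers stand on the outer side of the door near its brass plate. Next I lower them, make contact, then swing the door along the arc.

{"op": "step_arm", "data": {"xyz": [[0,0,0.9],[0,0,0.9],[0,0,0.9],[0,0,0.9],[0,0,0.9],[0,0,0.75],[-0.5,0,0],[-0.5,0,0],[-0.5,0,0],[-0.4,0,0]], "rotation": [[0,0,0],[0,0,0],[0,0,0],[0,0,0],[0,0,0],[0,0,0],[0,0,0],[0,0,0],[0,0,0],[0,0,0]], "claw": [0,0,0,0,0,0,0,0,0,0]}}

```text
clock: 14.22
tcp_pos: [0.3725, 0.1672, 0.0505]
tcp_rot: [-0.0, 0.801, 0.599, -0.0]
force: [-0.5, 0.0, -0.0]
finger_gap: 0.003
grip_force: 0.2
```

{"op": "step_arm", "data": {"xyz": [[-0.36,-0.02,0],[-0.36,-0.02,0],[-0.36,-0.02,0],[-0.36,-0.02,0],[-0.36,-0.02,0],[-0.36,-0.02,0],[-0.36,-0.02,0],[-0.36,-0.02,0],[-0.36,-0.02,0],[-0.36,-0.02,0]], "rotation": [[0,0,-0.5],[0,0,-0.5],[0,0,-0.5],[0,0,-0.5],[0,0,-0.5],[0,0,-0.5],[0,0,-0.5],[0,0,-0.5],[0,0,-0.5],[0,0,-0.5]], "claw": [0,0,0,0,0,0,0,0,0,0]}}

```text
clock: 15.05
tcp_pos: [0.3635, 0.0787, 0.051]
tcp_rot: [0.0, 0.618, 0.786, 0.0]
force: [0.4, 1.3, -0.1]
finger_gap: 0.002
grip_force: 0.3
```

```bash
cat >> h.py <<'E'
def door():
    p,M=st();h=C+RC@[-.0815,.116];v=M[:2,:2].T@(h-p[:2]);print('hinge in tool xy',v.round(4),'yaw left deg',np.degrees(A-np.arctan2(-M[1,0],-M[0,0])).round(1))
E
python3 - <<'E'
from h import *
door();print(manip.sense()['joints'])
w=manip.grab_frame('wrist');cv2.imwrite('pics/j.png',w)
E
```

```text
t 15.05 tcp [0.3635 0.0787 0.051 ] chestframe [-0.2483  0.1265] pushyaw -1.332 z [ 0.001  0.    -1.   ] F [ 0.4  1.3 -0.1] 0.0020285995017967208
hinge in tool xy [-0.0138  0.1666] yaw left deg 88.9
[-9.48038207e-02 -2.57779928e-01  2.34730712e+00  4.48249281e-04
  1.05095995e+00 -3.34206700e-01]
```

View pics/j.png

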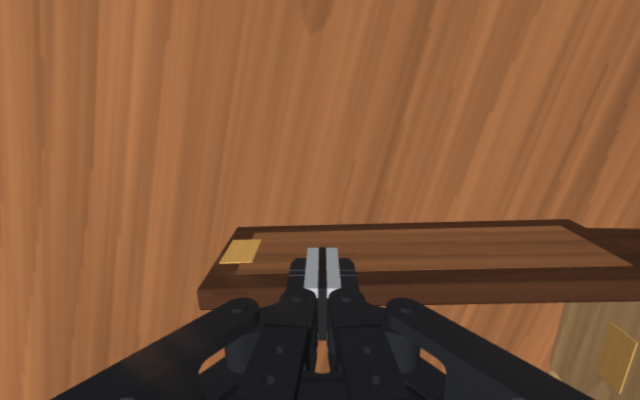

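The door lies flat against the fingertips, following parallel, and the radius is already at its minimum. I'll continue the arc.

{"op": "step_arm", "data": {"xyz": [[-0.36,-0.02,0],[-0.36,-0.02,0],[-0.36,-0.02,0],[-0.36,-0.02,0],[-0.36,-0.02,0],[-0.36,-0.02,0],[-0.36,-0.02,0],[-0.36,-0.02,0],[-0.36,-0.02,0],[-0.36,-0.02,0]], "rotation": [[0,0,-0.5],[0,0,-0.5],[0,0,-0.5],[0,0,-0.5],[0,0,-0.5],[0,0,-0.5],[0,0,-0.5],[0,0,-0.5],[0,0,-0.5],[0,0,-0.5]], "claw": [0,0,0,0,0,0,0,0,0,0]}}

```text
clock: 15.93
tcp_pos: [0.3996, -0.0026, 0.0509]
tcp_rot: [0.0, 0.394, 0.919, 0.0]
force: [0.7, 0.8, 0.2]
finger_gap: 0.002
grip_force: 0.3
```

{"op": "step_arm", "data": {"xyz": [[-0.36,-0.02,0],[-0.36,-0.02,0],[-0.36,-0.02,0],[-0.36,-0.02,0],[-0.36,-0.02,0],[-0.36,-0.02,0],[-0.36,-0.02,0],[-0.36,-0.02,0],[-0.36,-0.02,0],[-0.36,-0.02,0]], "rotation": [[0,0,-0.5],[0,0,-0.5],[0,0,-0.5],[0,0,-0.5],[0,0,-0.5],[0,0,-0.5],[0,0,-0.5],[0,0,-0.5],[0,0,-0.5],[0,0,-0.5]], "claw": [0,0,0,0,0,0,0,0,0,0]}}

```text
clock: 16.77
tcp_pos: [0.4715, -0.055, 0.0508]
tcp_rot: [-0.0, 0.142, 0.99, 0.0]
force: [-0.5, -0.1, 0.6]
finger_gap: 0.002
grip_force: 0.3
```

```bash
python3 -c "
from h import *
door()"
```

```text
t 16.77 tcp [ 0.4715 -0.055   0.0508] chestframe [-0.172  -0.0275] pushyaw -0.286 z [-0.  0. -1.] F [-0.5 -0.1  0.6] 0.0017094299070992143
hinge in tool xy [-0.0097  0.1693] yaw left deg 28.9
```

{"op": "step_arm", "data": {"xyz": [[-0.36,-0.02,0],[-0.36,-0.02,0],[-0.36,-0.02,0],[-0.36,-0.02,0],[-0.36,-0.02,0],[-0.36,-0.02,0],[-0.24,-0.01,0],[-0.12,0,0],[0,0,0]], "rotation": [[0,0,-0.5],[0,0,-0.5],[0,0,-0.5],[0,0,-0.5],[0,0,-0.5],[0,0,-0.5],[0,0,-0.33],[0,0,-0.17],[0,0,0]], "claw": [0,0,0,0,0,0,0,0,0]}}

```text
clock: 17.52
tcp_pos: [0.5333, -0.0663, 0.0509]
tcp_rot: [0.0, -0.039, 0.999, -0.0]
force: [-0.2, -0.4, 0.8]
finger_gap: -0.001
grip_force: 0.0
```

{"op": "step_arm", "data": {"xyz": [[-0.12,0,0],[-0.12,0,0],[-0.06,0,0],[-0.06,0,0],[0,0,0]], "rotation": [[0,0,-0.25],[0,0,-0.25],[0,0,-0.25],[0,0,-0.25],[0,0,0]], "claw": [0,0,0,0,0]}}

```text
clock: 17.93
tcp_pos: [0.542, -0.0654, 0.0509]
tcp_rot: [0.0, -0.092, 0.996, -0.0]
force: [0.1, 0.2, -0.4]
finger_gap: 0.002
grip_force: 0.0
```

```bash
python3 -c "
from h import *
door()"
```

```text
t 17.93 tcp [ 0.542  -0.0654  0.0509] chestframe [-0.1055 -0.0529] pushyaw 0.184 z [ 0. -0. -1.] F [ 0.1  0.2 -0.4] 0.0015614561701427006
hinge in tool xy [-0.018   0.1696] yaw left deg 2.0
```

{"op": "step_arm", "data": {"xyz": [[-0.1,0,0],[-0.1,0,0],[-0.06,0,0],[-0.06,0,0],[0,0,0]], "rotation": [[0,0,-0.33],[0,0,0],[0,0,0],[0,0,0],[0,0,0]], "claw": [0,0,0,0,0]}}

```text
clock: 18.35
tcp_pos: [0.5498, -0.0637, 0.0509]
tcp_rot: [0.0, -0.108, 0.994, -0.0]
force: [-0.3, -0.2, -0.2]
finger_gap: -0.003
grip_force: 0.0
```

{"op": "step_arm", "data": {"xyz": [[-0.06,0,0],[-0.04,0,0],[0,0,0]], "rotation": [[0,0,0],[0,0,0],[0,0,0]], "claw": [0,0,0]}}

```text
clock: 18.6
tcp_pos: [0.5519, -0.0632, 0.0508]
tcp_rot: [-0.0, -0.109, 0.994, -0.0]
force: [-1.4, 0.8, 1.9]
finger_gap: -0.001
grip_force: 0.8
```

{"op": "step_arm", "data": {"xyz": [[-0.05,0,0],[0,0,0]], "rotation": [[0,0,0],[0,0,0]], "claw": [0,0]}}

```text
clock: 18.77
tcp_pos: [0.552, -0.0632, 0.0506]
tcp_rot: [-0.002, -0.109, 0.994, 0.0]
force: [-5.8, -2.1, 4.5]
finger_gap: -0.0
grip_force: 3.3
```

```bash
python3 -c "
from h import *
door()"
```

```text
t 18.77 tcp [ 0.552  -0.0632  0.0506] chestframe [-0.0952 -0.0529] pushyaw 0.218 z [-0.003 -0.    -1.   ] F [-5.8 -2.1  4.5] -0.00017379433837028373
hinge in tool xy [-0.0134  0.1689] yaw left deg 0.1
```

The door is against its stop exactly where expected (chest x -0.095). One more slight press and hold, then I'll retreat and check.

{"op": "step_arm", "data": {"xyz": [[-0.04,0,0],[0,0,0],[0,0,0],[0,0,0],[0.5,0,0],[1,0,0],[1,0,0],[0.6,0,0],[0,0,-1],[0,0,-1]], "rotation": [[0,0,0],[0,0,0],[0,0,0],[0,0,0],[0,0,0],[0,0,0],[0,0,0],[0,0,0],[0,0,0],[0,0,0]], "claw": [0,0,0,0,0,0,0,0,0,0]}}

```text
clock: 19.6
tcp_pos: [0.4763, -0.0789, 0.0997]
tcp_rot: [-0.002, -0.108, 0.994, 0.001]
force: [0.7, 0.1, -0.2]
finger_gap: 0.001
grip_force: 0.0
```

{"op": "step_arm", "data": {"xyz": [[0,0,-1],[0,0,-1],[0,0,-1],[0,0,-1],[0,0,0],[0,0,0]], "rotation": [[0,0,0],[0,0,0],[0,0,0],[0,0,0],[0,0,0],[0,0,0]], "claw": [0,0,0,0,0,0]}}

```text
clock: 20.1
tcp_pos: [0.4797, -0.0798, 0.2026]
tcp_rot: [0.002, -0.109, 0.994, -0.001]
force: [-0.6, -0.0, -0.3]
finger_gap: 0.003
grip_force: 0.0
```

```bash
python3 - <<'E'
from h import *
st()
w=manip.grab_frame('wrist');s=manip.grab_frame('top')[115:265,190:450]
cv2.imwrite('pics/k.png',np.r_[cv2.resize(w,(480,300)),cv2.resize(s,(480,277),interpolation=cv2.INTER_CUBIC)])
E
```

```text
t 20.1 tcp [ 0.4797 -0.0798  0.2026] chestframe [-0.1694 -0.0534] pushyaw 0.218 z [ 0.004 -0.001 -1.   ] F [-0.6 -0.  -0.3] 0.0032853922157033517
```

View pics/k.png

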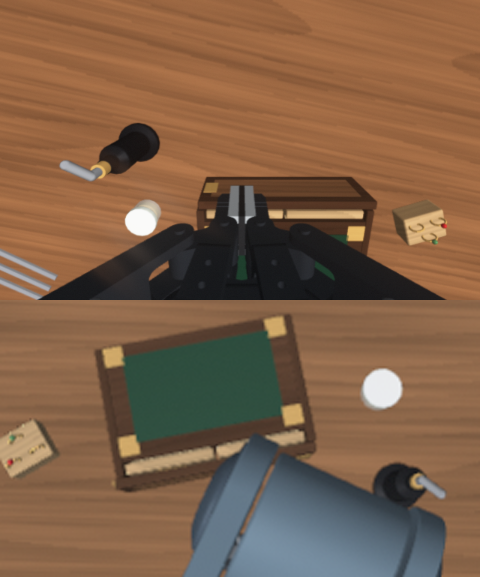

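The door lies flat on the front, parallel along both drawer fronts. The chest, jar, block and torch are in place, and the arm is clear.

```bash
python3 -c "
from h import *
print(manip.job_done())"
```

```text
the job is handed in; nothing more can be done
None
```

Both drawers were pushed home to their stops and the door was shut flat over them, with the chest, jar, ring block and torch still in place in the last pictures; I handed the job in at about 20 s of the 64 s limit, and no verdict came back.

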